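# Snap the tablet tray's clip-on lid shut all round

### The arm

A 6-joint arm with a two-finger parallel gripper is mounted at the origin on the work surface. World frame = base frame: x ahead of the robot, y to its left, z up, the work surface at z = 0. Lengths are in m, angles in rad, forces in N, time in s.
With the tool pointing down it reaches from about 0.275 to 0.825 m from the base axis. Payload 4.9 kg.
Tool frame: the origin (TCP) lies midway between the tips of the shut fingers; the grasp point (between the pads) lies 19 mm behind it (bot.grip_depth is the distance from the TCP to the grasp point, in m); z points along the fingers, y is the line along which they close (so a half turn about z gives the same grasp; the last joint's range is limited). The gripper opens to 85 mm and grips with 20 to 120 N. Pads are 22 mm wide; open, the fingers measure 114 mm over their backs; the gripper's body (76 mm by 85 mm) begins 54 mm behind the grasp point. The pads swing forward as they close: fully open they stand 13 mm farther back than shut.
Start: joints at [-1.385, 0.326, -0.193, 1.052, 0, 1.437], TCP at [0.173, -0.522, 0.204] pointing down, gripper open.
Joint ranges: [-2.65, 2.65], [-0.97, 1.79], [-1.3, 1.35], [-1.93, 2.1], [-1.47, 1.37], [-3.14, 3.14]. Speed limits (rad/s): [2.57, 2.57, 3.14, 3.14, 3.14, 3.14].

### API

Orientations are given as a unit quaternion [w, x, y, z].
In Python, from cell import bot gives the robot as it stands. Calls block until the motion is done:
- bot.move_pose(position, orientation): joint-space move of the TCP to a pose.
- bot.move_linear(position, speed=0.15, rotation=None, until_force=None): straight line of the TCP; rotation=None keeps the orientation; speed is the mean speed in m/s. With until_force (N) it stops when the force on the tool has changed by that much, and returns True; else False.
- bot.goto_joints(angles): joint-space move.
- bot.set_gripper(opening, grasp_force=None): opening from 0.0 (shut) to 1.0 (fully open); grasp_force is the grip in N (None keeps the last); returns when the fingers have stopped.
- bot.wait(seconds).
- bot.solve_ik(position, orientation): joint angles nearest the present ones, or None.
- bot.camera(name): name is "scene" or "top" or "wrist"; returns the picture (384x512x3 uint8, red, green, blue); there is no depth.
- bot.calibration(name): a dict with "mtx" (3x3 intrinsics, pixels), "extrinsics" (4x4, takes a point from world to camera coordinates); the wrist camera has in their place "hand_eye" (4x4, takes a point from camera to tool coordinates, whose origin is the TCP and whose axes are the flange's). Camera axes: x right, y down, z forward; pixel columns grow to the right and rows downward; lengths in m; the calibration is good to about 2 mm. A picture is of the moment at which its call begins: read the wrist's pose just before it. calibration takes no time and is no camera call.
A pose or a line that the arm cannot do raises bot.PlanningError and nothing moves.
- bot.close_job(): hands the job in; it is judged then, once.
Trained networks look in the newest picture that a camera, given by its name, has taken for a name from the list of things; names that differ only in an ending like _2 or _b are one class to them, and where a whole thing is asked for, a point or a joint stands for the part that bears it (a point fixed in the world has none). Each returns a list of dicts, best first, with "confidence" (0 to 1); they miss things now and then, are a little off and sometimes report something else, mostly with a low value. They report only what shows in the picture. A call takes as long as a camera call.
- bot.search_frame(camera, thing): "bbox" ([left, top, width, height] in pixels, round what is visible of it).
Readings, each from a call of its own:
- bot.read_clock(): time.
- bot.read_joint_positions(): joint angles.
- bot.read_joint_vel(): joint speeds.
- bot.read_joint_efforts(): joint torques, N m.
- bot.read_position(): TCP position.
- bot.read_tool_rot(): TCP orientation.
- bot.read_ft_force(): force on the tool from outside, world axes, zero at the start.
- bot.read_moment(): the same for the moment, N m.
- bot.read_gripper_width(): opening from 0.0 (shut) to 1.0 (fully open).
- bot.read_finger_force(): force on a finger pad.
Only numpy, scipy, OpenCV 4.12 (cv2) and the standard library are available. Lean on these libraries where they do the work, as an engineer would, in place of code of your own. Each camera call takes 0.05 s, during which the arm holds its last target. There are 200 camera calls.

### The job

The grey lid on the divided tablet tray is on, but the rim still stands up along all four sides. Press down each side of the rim with your fingertips, one after the other all the way round, until every side has clicked shut and lies flush with the lid's corners. Do not lift the tray or push it away from its spot, and leave the jar, spray bottle, peg and turntable caddy with its brush and scoop alone.

Things in the scene. Friction and masses are not known exactly. Their poses are not given: they have to be found in the camera images.
- tray: White hard-plastic tray with slotted dividers and detergent tablets inside, 136 mm (its x) by 196 mm (its y), loose on the washer lid, about 0.85 kg, closed by a grey clip-on lid with a clear middle that lies 5 mm lower than the lid's corners. Origin at the centre of its underside, z up.
- lid_top (a point): Point over the tray's centre, level with the lid's corners, 67 mm above the tray's origin, axes as the tray's. The lid is 148 by 208 mm over its rim (6 mm past the tray walls). Its corners, 24 mm squares, are already down. Between them the rim is split into four sections, one per side: stiff flaps 24 mm wide with a 16 mm skirt outside, each hinged at its inner edge.
- rim_near (a joint): Rim section on the tray's -x side (the long side nearest the robot at yaw 0), 156 mm long, hinge line along the tray's y, 50 mm from its centre. Angle in rad: 0 = shut, flush with the corners, on a stop; about 0.30 = raised, outer edge 7 mm above the corners. Pushed below about 0.10 it clicks over its catch, pulls itself shut and stays; released earlier it springs up again.
- rim_far (a joint): The same on the tray's +x side (156 mm long, hinge line 50 mm from the tray's centre).
- rim_left (a joint): The same on the tray's +y end (96 mm long, hinge line along the tray's x, 80 mm from the tray's centre).
- rim_right (a joint): The same on the tray's -y end (96 mm long, hinge line 80 mm from the tray's centre).
- edge_near (a point): Press point of the -x rim section: on its top at mid-length (a low thumb rib), 7 mm in from the outer edge, 17 mm from the hinge line; moves with the section: 68 mm above the tray's origin when shut, about 5 mm higher raised. Its x points outward across the section. Pressing down here takes up to about 10 N before it clicks (more nearer the hinge).
- edge_far (a point): Press point of the +x rim section, likewise.
- edge_left (a point): Press point of the +y rim section, likewise.
- edge_right (a point): Press point of the -y rim section, likewise.
- jar: Small closed glass jar with a steel cap, 58 mm across, 72 mm high, upright and loose, beside the tray's +y end. Origin at the centre of its underside. To be left alone.
- peg: Stainless steel wire clothes peg, 75 by 19 mm, 6 mm high, lying loose beside the tray's +x side. Origin under its middle. To be left alone.
- sprayer: Spray bottle, 72 mm across, 208 mm high, upright and loose, left of the tray by the washer's console. Origin at the centre of its underside. To be left alone.
- caddy_foot: Fixed black foot, 150 mm across, of the turntable caddy: a round wooden tray 204 mm across with a rim 40 mm high and a middle knob 99 mm high, to the right of the tray (seen from the robot). Origin at the centre of the underside. To be left alone.
- brush: Wooden scrubbing brush, 135 mm long, 24 mm high, lying loose in the caddy, 16 mm above the washer. Origin under its middle. To be left alone.
- scoop: White plastic measuring scoop, 125 mm long, 28 mm high, lying loose in the caddy, 16 mm above the washer. Origin under its middle. To be left alone.

How it is judged:
At the end, for the whole second after the job is handed in: All four rim sections are shut (each within 0.05 rad, about 1 mm at the edge, of flush) and stay shut, and the tray stands flat and at rest within 40 mm of where it was (value of joint each of rim_near, rim_far, rim_left, rim_right below 0.05 rad and distance of tray from where it was at the start of the episode below 0.04 m and angle between tray's own z axis and vertical below 0.05 rad and linear speed of tray below 0.01 m/s); the robot touches nothing.
It fails at once if the tray is lifted, tipped, or pushed more than 40 mm from its spot (distance of tray from where it was at the start of the episode above 0.04 m or height (world z) of tray above 0.012 m or angle between tray's own z axis and vertical above 0.15 rad).
It fails at once if the jar is lifted, tipped or shifted by more than 25 mm (distance of jar from where it was at the start of the episode above 0.025 m or angle between jar's own z axis and vertical above 0.3 rad).
It fails at once if the spray bottle is lifted, tipped or shifted by more than 25 mm (distance of sprayer from where it was at the start of the episode above 0.025 m or angle between sprayer's own z axis and vertical above 0.3 rad).
It fails at once if the clothes peg is lifted or shifted by more than 25 mm (distance of peg from where it was at the start of the episode above 0.025 m).
It fails at once if the caddy is turned, or the brush or scoop is lifted or shifted, by more than 25 mm (distance of any of brush, scoop from where it was at the start of the episode above 0.025 m).
It also fails if it takes over 51 s, if anything falls off the work surface, if the arm or the gripper's body presses on something with over 40 N, if the wrist force passes 120 N, or if a joint passes its speed limit or range.

## Working session

There is one attempt and no reset: what is moved stays moved. The work goes in short steps, each a Python script; the robot and the scene stay as the last script left them, time stands still between calls to the robot, and variables do not carry over. Pictures are saved under pics/ and viewed, at most 10 in all, crops included, and the job is handed in when it is done.

```bash
mkdir -p pics
python3 - <<'E'
from cell import bot
import cv2,numpy as np
np.set_printoptions(precision=4,suppress=True)
ims=[]
for c in("scene","top"):
    im=bot.camera(c);cv2.imwrite(f"pics/{c}0.png",im[:,:,::-1])
    for t in("tray","jar","peg","sprayer","caddy_foot","edge_near"):
        print(c,t,[(d['bbox'],round(d['confidence'],2)) for d in bot.search_frame(c,t)[:2]])
    k=bot.calibration(c);print(k['mtx'],k['extrinsics'])
print(bot.read_clock(),bot.read_tool_rot())
E
```

```text
scene tray [([158.4, 170.4, 114.1, 81.7], 0.77), ([56.1, 224.3, 107.1, 84.5], 0.18)]
scene jar [([262.2, 165.8, 26.6, 34.4], 0.58)]
scene peg [([205.5, 250.0, 29.0, 18.6], 0.52), ([237.9, 169.5, 25.8, 26.2], 0.3)]
scene sprayer [([348.3, 78.0, 30.4, 83.7], 0.71), ([266.6, 165.0, 25.6, 36.1], 0.51)]
scene caddy_foot [([56.6, 227.5, 104.9, 80.8], 0.72)]
scene edge_near [([170.8, 171.2, 62.9, 26.7], 0.81)]
[[443.9851   0.     256.0949]
 [  0.     443.9851 188.4532]
 [  0.       0.       1.    ]] [[ 0.5652  0.8246 -0.0224 -0.3554]
 [ 0.4683 -0.3431 -0.8142 -0.2032]
 [-0.6791  0.4498 -0.5801  1.426 ]
 [ 0.      0.      0.      1.    ]]
top tray [([237.2, 174.5, 74.6, 50.6], 0.78)]
top jar [([205.9, 194.7, 22.0, 23.1], 0.72)]
top peg [([278.3, 163.9, 21.3, 5.9], 0.44), ([299.4, 182.9, 7.2, 33.0], 0.36)]
top sprayer [([85.0, 198.0, 51.6, 34.2], 0.74), ([239.8, 184.2, 9.3, 32.5], 0.35)]
top caddy_foot [([319.4, 156.7, 68.6, 63.8], 0.69)]
top edge_near [([248.9, 215.2, 54.7, 11.4], 0.81)]
[[371.0313   0.     251.2221]
 [  0.     371.0313 185.2926]
 [  0.       0.       1.    ]] [[-0.0754 -0.9971 -0.0055  0.0523]
 [-0.9684  0.0745 -0.238   0.5912]
 [ 0.2377 -0.0126 -0.9712  1.0382]
 [ 0.      0.      0.      1.    ]]
0.7 [-0.      0.9872  0.1592  0.    ]
```

```bash
python3 -c "
import cv2
cv2.imwrite('pics/top0b.png',cv2.resize(cv2.imread('pics/top0.png'),(800,600),interpolation=cv2.INTER_CUBIC))"
```

```text
(no output)
```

View pics/top0b.png

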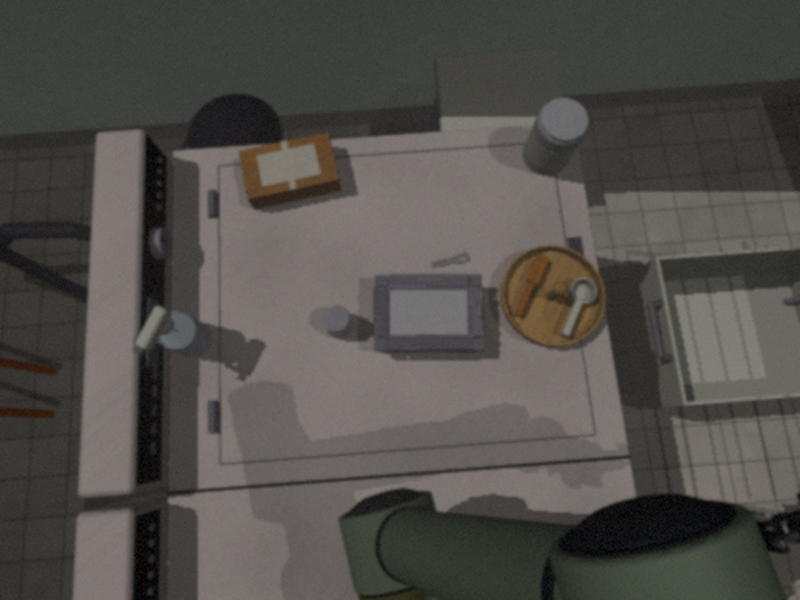

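View pics/scene0.png

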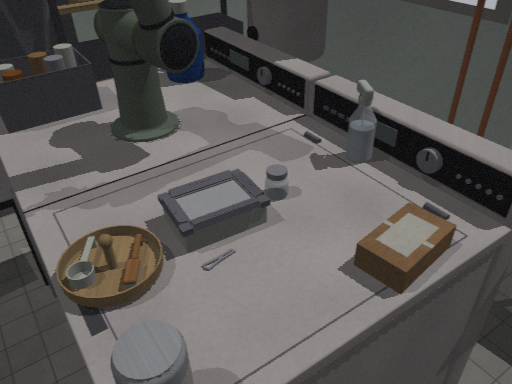

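The top view shows the lid at about (376–484, 275–352) in the 800×600 picture, with almost no yaw. The jar is on its left, the caddy close on its right and the peg behind it. Next I'll go above it and take one close look.

```bash
cat > h.py <<'E'
from cell import bot
import cv2,numpy as np
np.set_printoptions(precision=4,suppress=True)
from scipy.spatial.transform import Rotation as R
def ray(K,T,uv,z):  # T world->cam
    d=T[:3,:3].T@np.linalg.solve(K,[*uv,1]); c=-T[:3,:3].T@T[:3,3]
    return c+d*(z-c[2])/d[2]
def down(yaw): # tool x along world yaw, z down
    q=(R.from_euler('z',yaw)*R.from_euler('x',np.pi)).as_quat(); return [q[3],*q[:3]]
E
python3 - <<'E'
from h import *
k=bot.calibration("top")
P=np.array([ray(k['mtx'],k['extrinsics'],np.array(p)*.64,.068) for p in[(376,276),(482,274),(484,352),(375,352)]])
print(P); c=P.mean(0)
print('caddy',ray(k['mtx'],k['extrinsics'],(353.7,188.6),.03))
w=bot.calibration("wrist");print(w)
q0=bot.read_tool_rot();print(R.from_quat([*q0[1:],q0[0]]).as_matrix())
bot.move_pose([c[0]-.03,c[1],.30],down(0))
bot.set_gripper(0.0)
print(bot.read_joint_positions(),bot.read_position())
p=bot.read_position();q=bot.read_tool_rot()
im=bot.camera("wrist");cv2.imwrite("pics/w1.png",im[:,:,::-1])
np.savez("w1.npz",p=p,q=q)
for t in("tray","edge_near","edge_far","edge_left","edge_right"):
    print(t,[(d['bbox'],round(d['confidence'],2)) for d in bot.search_frame("wrist",t)[:2]])
print(bot.read_clock())
E
```

```text
[[ 0.6236  0.037   0.068 ]
 [ 0.6119 -0.1675  0.068 ]
 [ 0.4613 -0.1543  0.068 ]
 [ 0.4768  0.0489  0.068 ]]
caddy [ 0.5688 -0.3087  0.03  ]
{'mtx': array([[286.3671,   0.    , 251.6066],
       [  0.    , 286.3671, 192.8312],
       [  0.    ,   0.    ,   1.    ]]), 'hand_eye': array([[ 0.0004, -0.9459, -0.3245,  0.0824],
       [ 1.    ,  0.0006, -0.0003, -0.0007],
       [ 0.0005, -0.3245,  0.9459, -0.1694],
       [ 0.    ,  0.    ,  0.    ,  1.    ]])}
[[ 0.9493  0.3144  0.    ]
 [ 0.3144 -0.9493  0.    ]
 [ 0.     -0.     -1.    ]]
[-0.2572  0.2179 -0.0941  1.2587 -0.      2.8843] [ 0.5134 -0.0589  0.3   ]
tray [([177.2, 70.8, 157.1, 118.4], 0.64), ([362.5, 48.1, 69.5, 92.2], 0.26)]
edge_near [([195.1, 164.2, 107.1, 24.8], 0.66)]
edge_far [([195.0, 66.9, 122.3, 33.6], 0.71)]
edge_left [([174.4, 91.3, 22.3, 74.1], 0.94), ([176.1, 72.6, 157.1, 115.8], 0.31)]
edge_right [([306.0, 99.7, 26.2, 74.0], 0.77)]
3.8583
```

View pics/w1.png

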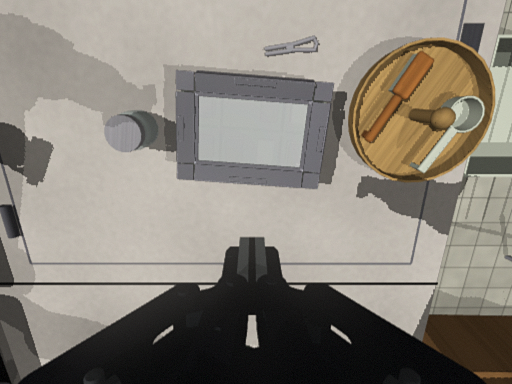

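The wrist view shows the lid corners at about TL (176,70), TR (333,82), BR (319,188) and BL (177,178). The rim stands raised. The jar is at (125,132) and the peg at (292,46).

Run:
```python
from h import *
from scipy.optimize import least_squares
w=bot.calibration("wrist");d=np.load("w1.npz");q=d['q']
T=np.eye(4);T[:3,:3]=R.from_quat([*q[1:],q[0]]).as_matrix();T[:3,3]=d['p']
E=np.linalg.inv(T@w['hand_eye']);K=w['mtx']
uv=np.array([(176,70),(333,82),(319,188),(177,178)],float)
print(np.array([ray(K,E,u,.067) for u in uv]))
L=np.array([(.074,.104),(.074,-.104),(-.074,-.104),(-.074,.104)])
def proj(x,L,z=.067):
    r=R.from_euler('z',x[2]).as_matrix()[:2,:2]
    P=np.c_[L@r.T+x[:2],np.full(len(L),z)]
    c=P@E[:3,:3].T+E[:3,3];p=c@K.T;return p[:,:2]/p[:,2:]
s=least_squares(lambda x:(proj(x,L)-uv).ravel(),[.543,-.06,-.07]);print(s.x,s.fun)
np.save("pose.npy",s.x)
im=cv2.imread("pics/w1.png")[50:210,150:360];im=cv2.resize(im,None,fx=3.5,fy=3.5,interpolation=cv2.INTER_CUBIC)
f=lambda p:np.int32(((p-[150,50]+.5)*3.5))
cv2.polylines(im,[f(proj(s.x,L))],True,(0,255,0),1)
for p in f(proj(s.x,np.array([(.067,0),(-.067,0),(0,.097),(0,-.097)]),.073)):cv2.circle(im,tuple(map(int,p)),4,(0,0,255),1)
cv2.imwrite("pics/w1c.png",im)
```

```text
[[ 0.6257  0.0395  0.067 ]
 [ 0.6113 -0.1652  0.067 ]
 [ 0.4651 -0.1581  0.067 ]
 [ 0.4803  0.0504  0.067 ]]
[ 0.5453 -0.0583 -0.0684] [-0.7748 -0.4935  1.4851 -0.6408 -0.7938  0.4734  0.003   1.1424]
```

View pics/w1c.png

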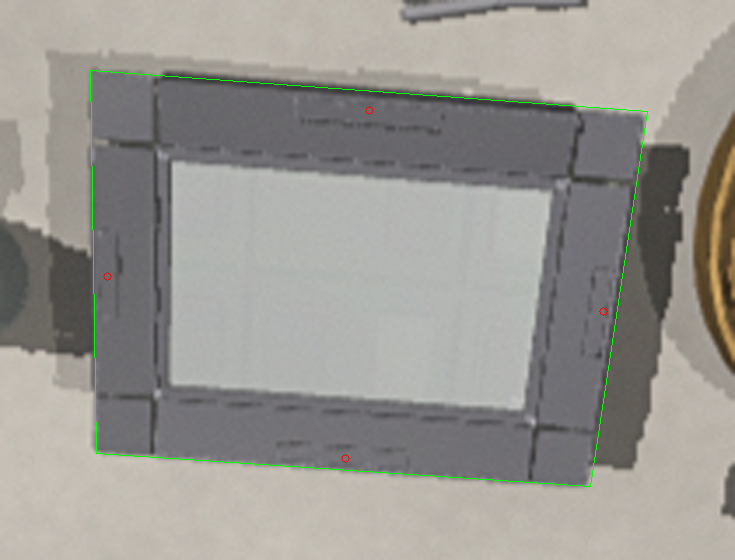

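The overlay agrees with the lid to within about 2 mm, so I'll press the sides now.

Run:
```python
from h import *
x=np.load("pose.npy");r=R.from_euler('z',x[2]).as_matrix()[:2,:2]
for n,l in dict(near=(-.066,0),left=(0,.096),far=(.066,0),right=(0,-.096)).items():
    a=r@l+x[:2]
    if n=='near': bot.move_pose([*a,.11],down(x[2]))
    else: bot.move_linear([*a,.11],speed=.12)
    bot.move_linear([*a,.082],speed=.08)
    f0=bot.read_ft_force()
    hit=bot.move_linear([*a,.062],speed=.015,until_force=22)
    print(n,hit,bot.read_position(),np.array(bot.read_ft_force())-f0)
    bot.move_linear([*a,.11],speed=.1)
c=x[:2]
bot.move_pose([c[0]-.03,c[1],.30],down(0))
im=bot.camera("wrist");im=cv2.resize(im[50:210,150:360],None,fx=3.5,fy=3.5,interpolation=cv2.INTER_CUBIC)
cv2.imwrite("pics/w2.png",im[:,:,::-1]);print(bot.read_clock(),bot.read_ft_force())
```

```text
near False [ 0.4796 -0.0538  0.0621] [ 0.2494  0.0466 -0.2137]Traceback (most recent call last):
  File "<stdin>", line 6, in <module>
cell.PlanningError: the arm cannot follow that straight line within its joint ranges
```

Run:
```python
from h import *
print(bot.read_clock(),bot.read_position(),bot.read_gripper_width(),bot.read_ft_force(),bot.read_joint_positions())
x=np.load("pose.npy")
bot.move_pose([x[0]-.09,x[1],.22],down(0))
im=bot.camera("wrist")
cv2.imwrite("pics/w2.png",cv2.resize(im,(800,600))[:,:,::-1])
```

```text
7.2667 [ 0.4793 -0.0537  0.1098] -0.0002285039253147785 [-0.0308  0.3843 -0.4368] [-0.2648  0.2935 -0.5041  0.7732  0.      2.9452]
```

View pics/w2.png

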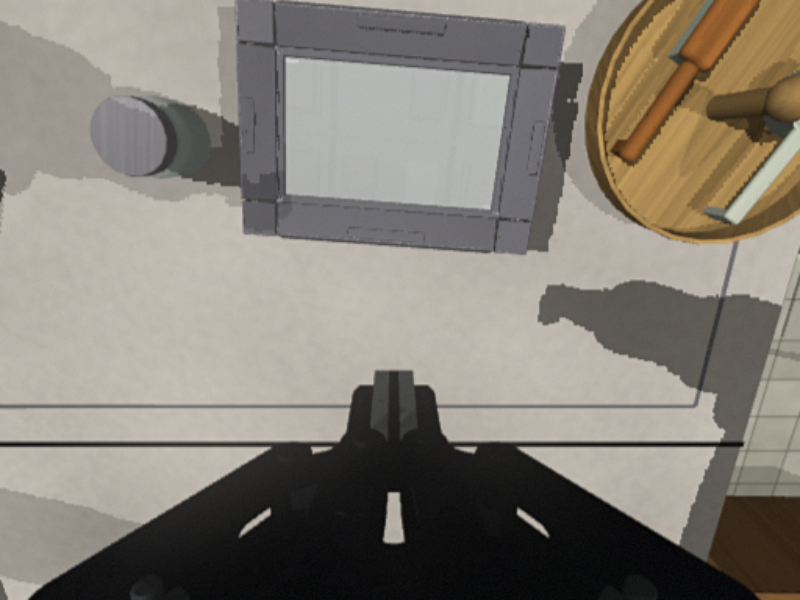

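The near section felt no force at z = 0.062, so the lid must be lower than I assumed, or offset. I'll fit the height using both views and zoom in on the near rim.

Run:
```python
from h import *
from scipy.optimize import least_squares
w=bot.calibration("wrist");K=w['mtx']
def ext(p,q):
    T=np.eye(4);T[:3,:3]=R.from_quat([*q[1:],q[0]]).as_matrix();T[:3,3]=p
    return np.linalg.inv(T@w['hand_eye'])
d=np.load("w1.npz");p2=bot.read_position();q2=bot.read_tool_rot();np.savez("w2.npz",p=p2,q=q2)
t=bot.calibration("top")
V=[(K,ext(d['p'],d['q']),np.array([(176,70),(333,82),(319,188),(177,178)],float),[0,1,2,3]),
(K,ext(p2,q2),np.array([(566,27),(527,253),(243,233)])*.64,[1,2,3]),
(t['mtx'],t['extrinsics'],np.array([(376,276),(482,274),(484,352),(375,352)])*.64,[0,1,2,3])]
L=np.array([(.074,.104),(.074,-.104),(-.074,-.104),(-.074,.104)])
def res(x,V):
    o=[]
    for K_,E,uv,i in V:
        r=R.from_euler('z',x[2]).as_matrix()[:2,:2]
        P=np.c_[L[i]@r.T+x[:2],np.full(len(i),x[3])];c=P@E[:3,:3].T+E[:3,3];c=c@K_.T
        o.append((c[:,:2]/c[:,2:]-uv).ravel())
    return np.concatenate(o)
for v in(V[:2],V):
    s=least_squares(res,[.545,-.058,-.07,.067],args=(v,));print(s.x,s.fun)
im=bot.camera("wrist");cv2.imwrite("pics/w3.png",cv2.resize(im[120:170,145:350],None,fx=3.9,fy=3.9,interpolation=cv2.INTER_CUBIC)[:,:,::-1])
```

```text
[ 0.5443 -0.0581 -0.0732  0.063 ] [ 0.1807  0.1947  0.6586  0.7286 -1.8421  0.593   0.3466  0.7026  0.0158
 -1.4003 -0.4555  0.0891  0.8459 -0.2674]
[ 0.5443 -0.0582 -0.0733  0.063 ] [ 0.2795  0.1909  0.7349  0.7363 -1.78    0.5865  0.4263  0.6868  0.1128
 -1.378  -0.3785  0.0848  0.9518 -0.2838 -1.0234 -0.1686 -0.2322  0.8672
  0.4432 -0.3736 -0.6478 -0.1662]
```

View pics/w3.png

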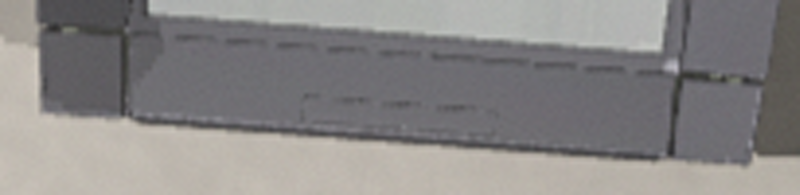

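The near rim looks close to flush. The fit puts the lid top at about 0.063, so it may already have clicked without reaching a hard stop. I'll press every side further, stopping on force, with the tool turned half round to keep joint 6 in range.

Run:
```python
from h import *
x=np.array([.5445,-.0581,-.072]);r=R.from_euler('z',x[2]).as_matrix()[:2,:2]
o=down(x[2]+np.pi)
for n,l in dict(near=(-.066,0),left=(0,.096),far=(.066,0),right=(0,-.096)).items():
    a=r@l+x[:2]
    if n=='near': bot.move_pose([a[0]-.02,a[1],.15],o)
    bot.move_linear([*a,.10],speed=.12)
    bot.move_linear([*a,.078],speed=.08)
    f0=np.array(bot.read_ft_force());F=[]
    for z in np.arange(.074,.046,-.002):
        hit=bot.move_linear([*a,z],speed=.02,until_force=20)
        F.append((round(bot.read_position()[2],4),round((bot.read_ft_force()-f0)[2],1)))
        if hit or F[-1][1]>17: break
    print(n,hit,F,bot.read_clock(),flush=True)
    bot.move_linear([*a,.10],speed=.1)
```

```text
near False [(np.float64(0.0741), np.float64(0.2)), (np.float64(0.0719), np.float64(0.9)), (np.float64(0.0699), np.float64(-0.3)), (np.float64(0.0679), np.float64(-0.5)), (np.float64(0.0659), np.float64(0.8)), (np.float64(0.0638), np.float64(-0.3)), (np.float64(0.0619), np.float64(0.1)), (np.float64(0.0598), np.float64(-0.0)), (np.float64(0.0578), np.float64(-0.2)), (np.float64(0.0559), np.float64(-0.4)), (np.float64(0.0539), np.float64(-1.0)), (np.float64(0.0519), np.float64(0.5)), (np.float64(0.0498), np.float64(-0.5)), (np.float64(0.0479), np.float64(-1.4))] 15.1
left False [(np.float64(0.0741), np.float64(-0.5)), (np.float64(0.0719), np.float64(-0.6)), (np.float64(0.0699), np.float64(-0.8)), (np.float64(0.0678), np.float64(-0.8)), (np.float64(0.0658), np.float64(-1.1)), (np.float64(0.0638), np.float64(-0.9)), (np.float64(0.0618), np.float64(-0.1)), (np.float64(0.0599), np.float64(-0.2)), (np.float64(0.0579), np.float64(-0.3)), (np.float64(0.0558), np.float64(-1.0)), (np.float64(0.0538), np.float64(-0.5)), (np.float64(0.0519), np.float64(0.2)), (np.float64(0.0499), np.float64(-0.7)
[... 490 characters left out ...]
 (np.float64(0.0518), np.float64(0.6)), (np.float64(0.0498), np.float64(1.1)), (np.float64(0.0479), np.float64(-0.3))] 26.7167
right False [(np.float64(0.0741), np.float64(1.4)), (np.float64(0.0719), np.float64(-0.6)), (np.float64(0.0698), np.float64(0.1)), (np.float64(0.0678), np.float64(-0.6)), (np.float64(0.0658), np.float64(-1.0)), (np.float64(0.0638), np.float64(-0.7)), (np.float64(0.0618), np.float64(0.4)), (np.float64(0.0598), np.float64(0.2)), (np.float64(0.0578), np.float64(-0.1)), (np.float64(0.0558), np.float64(1.1)), (np.float64(0.0538), np.float64(-0.1)), (np.float64(0.0518), np.float64(0.7)), (np.float64(0.0498), np.float64(-0.6)), (np.float64(0.0479), np.float64(-0.2))] 32.525
```

Nothing was touched down to z = 0.048. In the wrist picture the shut fingertips show at row 237, but the calibration would put the TCP at row 228. So the tips probably sit well behind the nominal TCP. I'll check from outside with the tool low over the right rim.

Run:
```python
from h import *
p=bot.read_position()
bot.move_linear([p[0],p[1],.05],speed=.12)
P=np.array(bot.read_position());print(P,bot.read_clock(),bot.read_ft_force())
im=bot.camera("scene").copy();k=bot.calibration("scene")
c=k['mtx']@(k['extrinsics']@[*P,1])[:3];print(c[:2]/c[2])
cv2.imwrite("pics/s2.png",cv2.resize(im[110:290,80:300],None,fx=3.3,fy=3.3,interpolation=cv2.INTER_CUBIC)[:,:,::-1])
```

```text
[ 0.5371 -0.1536  0.0497] 33.7583 [0.3326 0.0038 0.1832]
[173.3316 216.3712]
```

View pics/s2.png

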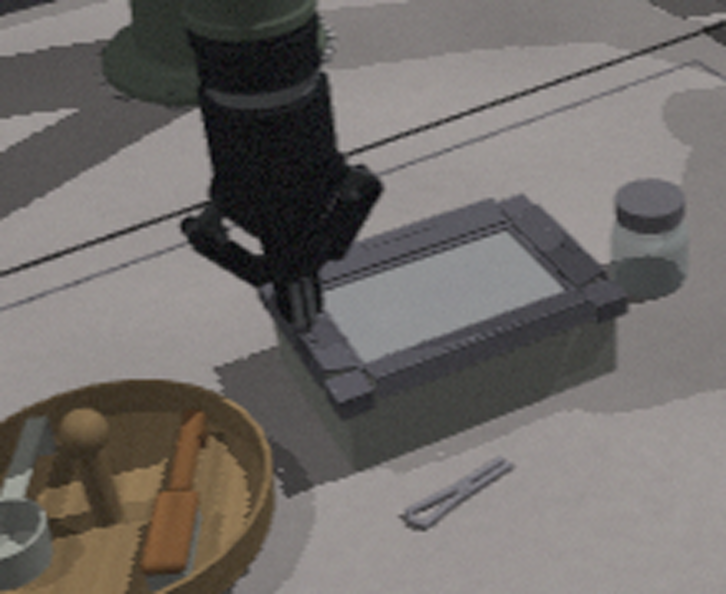

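The scene view shows the tips at full-picture (172,208), in the right xy place on the right rim but about 25 mm above the reported TCP, just short of contact. I'll press on from here with a force stop.

Run:
```python
from h import *
x=np.array([.5445,-.0581,-.072]);r=R.from_euler('z',x[2]).as_matrix()[:2,:2]
for n,l in dict(right=(0,-.096),far=(.066,0),left=(0,.096),near=(-.066,0)).items():
    a=r@l+x[:2]
    if n!='right': bot.move_linear([*a,.066],speed=.15)
    bot.move_linear([*a,.05],speed=.08)
    f0=np.array(bot.read_ft_force())
    hit=bot.move_linear([*a,.022],speed=.02,until_force=18)
    print(n,hit,bot.read_position(),bot.read_ft_force()-f0,bot.read_clock(),flush=True)
    bot.move_linear([*a,.066],speed=.12)
    if not hit or bot.read_clock()>44: break
```

```text
right True [ 0.5381 -0.1547  0.0396] [-2.1787  2.0128  7.4316] 34.8
far True [ 0.6122 -0.0631  0.0396] [-1.624   1.9151  7.3562] 37.2083
left True [0.552  0.0382 0.0396] [-2.5423  0.6108  7.9684] 39.6
near True [ 0.478  -0.0533  0.0395] [-1.5765  1.7085 10.1891] 41.9833
```

Run:
```python
from h import *
p=bot.read_position()
bot.move_linear([p[0]-.03,p[1],.20],speed=.2)
print(bot.read_clock(),bot.read_ft_force())
im=bot.camera("scene")[160:260,150:285];im2=bot.camera("wrist")
cv2.imwrite("pics/s3.png",cv2.resize(im,None,fx=5.5,fy=5.5,interpolation=cv2.INTER_CUBIC)[:,:,::-1])
cv2.imwrite("pics/w4.png",im2[:,:,::-1])
```

```text
43.2 [-0.4274  0.1566 -0.3926]
```

View pics/s3.png

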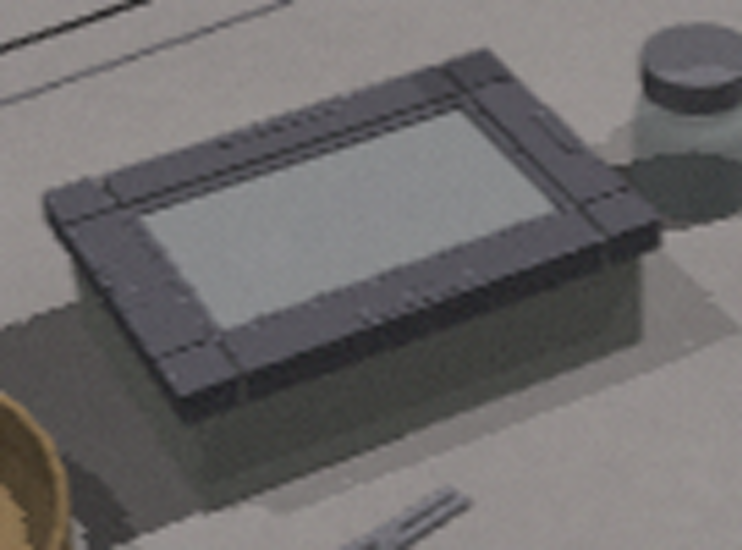

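The far, left and right sections lie level with the corners, with straight edges. The near one, at (110–330, 95–185), also seems level but is harder to judge. A quick touch test will settle it: if it is still raised, it will push back at z = 0.042.

Run:
```python
from h import *
a=[.478,-.0533]
bot.move_linear([*a,.055],speed=.2)
f0=np.array(bot.read_ft_force())
bot.move_linear([*a,.0418],speed=.03)
print(bot.read_position()[2],(bot.read_ft_force()-f0)[2])
hit=bot.move_linear([*a,.034],speed=.02,until_force=18)
print(hit,bot.read_position()[2],bot.read_clock())
bot.move_linear([*a,.10],speed=.15)
print(bot.read_clock(),bot.read_ft_force())
```

```text
0.041716750382066924 -0.7373023318583584
True 0.03951059236140687 45.075
45.6333 [-0.4256 -0.6268  0.3265]
```

The near section gave no force 2 mm above its stop, so it is shut. I'm handing the job in.

```bash
python3 -c "
from cell import bot
print(bot.close_job())"
```

```text
the job is handed in; nothing more can be done
None
```

I pressed down all four rim sections and handed the job in at about 46 s. The near side passed a touch test; the far, left and right sides I judged shut from the camera picture and from all four stopping at the same depth. No pass/fail result came back.

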